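# Close up a row of resin mounts on the specimen rail and lock it

## Robot

A 7-joint arm with a two-finger parallel gripper is mounted at the origin on a cart in front of the work surface, level with it; the furniture and walls round the work are solid. World frame = base frame: x ahead of the robot, y to its left, z up, the work surface at z = 0. Lengths are in m, angles in rad, forces in N, time in s.
With the tool pointing down it reaches from about 0.4 to 0.85 m from the base axis. Payload 4.5 kg.
Tool frame: the origin (TCP) lies between the finger pads; the fingertips stand 11 mm ahead of it and the grasp point (between the pads) lies 8 mm behind it; x points along the fingers, z is the direction in which the jaws open and shut, and the axes are right-handed (so a half turn about x gives the same grasp; the last joint's range is limited). The gripper opens to 85 mm and grips with 20 to 120 N. Pads are 22 mm wide; open, the fingers measure 114 mm over their backs; the gripper's body (76 mm by 85 mm) begins 54 mm behind the grasp point. The pads swing forward as they close: fully open they stand 13 mm farther back than shut.
Start: joints at [1.347, 0.689, -0.195, 1.565, 0.157, 0.902, -0.215], TCP at [0.159, -0.604, 0.242] pointing down, gripper open.
Joint ranges: [-3.01, 3.01], [-0.46, 2.08], [-1.47, 1.51], [0.13, 2.56], [-1, 4.14], [0.04, 2.09], [-2.66, 2.66]. Speed limits (rad/s): [2.57, 2.57, 3.14, 3.14, 3.14, 3.14, 3.14].

## Interface

Orientations are given as a unit quaternion [x, y, z, w].
In Python, from workcell import arm gives the robot as it stands. Calls block until the motion is done:
- arm.move_to(position, orientation): joint-space move of the TCP to a pose.
- arm.line_to(position, rot=None, velocity=0.15): straight line of the TCP; rot=None keeps the orientation; velocity is the mean speed in m/s.
- arm.set_joints(angles): joint-space move.
- arm.open_gripper() and arm.clamp(effort=None): open the fingers fully, or close them until they stop; effort is the grip in N (None keeps the last).
- arm.dwell(seconds).
- arm.inverse_kinematics(position, orientation): joint angles nearest the present ones, or None.
- arm.get_state(): the state.
- arm.grab_frame(name): name is "scene" or "side" or "wrist"; returns (picture, depth): 384x512x3 uint8, red, green, blue; 384x512 float32, m along the optical axis (not along the pixel's ray), 0 where there is no reading.
- arm.camera_model(name): a dict with "fx", "fy", "cx", "cy" (pixels), "k1" (the pictures are not rectified: a ray, as slopes to the right and down, at radius r is drawn at 1 + k1 r^2 times it, then the intrinsics apply), "R" (3x3) and "t" (3): a world point X has camera coordinates R X + t. Camera axes: x right, y down, z forward; pixel columns grow to the right and rows downward; lengths in m; the calibration is good to about 2 mm. A picture is of the moment at which its call begins: read the wrist's pose just before it. camera_model takes no time and is no camera call; for the wrist camera it gives the pose at the moment of the call.
A pose or a line that the arm cannot do raises arm.PlanningError and nothing moves.
- arm.hand_in(): hands the job in, once; it reports no verdict.
The state is a dict: "t": time; "qpos": joint angles; "qvel": joint speeds; "joint_torque": joint torques, N m; "position": TCP position; "ee_rot": TCP orientation; "ft_force": force on the tool from outside, world axes, zero at the start; "moment": the same for the moment, N m; "finger_gap": opening from 0.0 (shut) to 1.0 (fully open).
Only numpy, scipy, OpenCV 4.12 (cv2) and the standard library are available. Lean on these libraries where they do the work, as an engineer would, in place of code of your own. Each camera call takes 0.05 s, during which the arm holds its last target.

## Task

Four polished resin mounts stand in a row in the specimen rail. With a fingertip push the rearmost one, at the rail's open end, so that the whole row slides along together until it is fully home against the end stop; then, still only pushing, swing the keeper arm across the rail behind the row until it is fully shut, so that the row cannot creep back. Touch no mount but the rearmost, lift nothing, and leave the other things on the bench where they are.

Things in the scene. Friction and masses are not known exactly. Their poses are not given: they have to be found in the camera images.
- rail: Aluminium channel screwed to the bench, fixed. Origin on the bench surface under the channel's centre line; +x along it to the end stop, +y to the keeper's pivot side, +z up. Base plate x -132 (open mouth, where one pushes from) to +136 mm, y -47 to +53, 8 mm thick. Channel 43 mm wide between walls 6 mm thick; floor 8 mm, wall tops 18 mm above the bench. Open above and at the mouth.
- stop_face (a point): Middle of the steel end stop's face that the row rests on, 19 mm above the bench (block 20 mm high on the channel floor); axes as the rail's. The row is home when the foremost mount touches this face and the four touch one another; the rear side of the rearmost mount then lies 160 mm behind this face. The row slides at 1 to 3 N.
- mount_1: First of four dark resin mounts, counted from the end stop (not to be touched): round puck 40 mm across, 22 mm high, about 60 g, standing in the channel, its upper 12 mm above the walls (top 30 mm above the bench, polished). Origin: centre of underside, z up. At the start the four stand in a row, touching or within 1 mm, 40 to 80 mm short of the end stop.
- mount_2: Second of four dark resin mounts, counted from the end stop (not to be touched): round puck 40 mm across, 22 mm high, about 60 g, standing in the channel, its upper 12 mm above the walls (top 30 mm above the bench, polished). Origin: centre of underside, z up. At the start the four stand in a row, touching or within 1 mm, 40 to 80 mm short of the end stop.
- mount_3: Third of four dark resin mounts, counted from the end stop (not to be touched): round puck 40 mm across, 22 mm high, about 60 g, standing in the channel, its upper 12 mm above the walls (top 30 mm above the bench, polished). Origin: centre of underside, z up. At the start the four stand in a row, touching or within 1 mm, 40 to 80 mm short of the end stop.
- mount_4: Fourth of four dark resin mounts, counted from the end stop (rearmost, nearest the mouth: push this): round puck 40 mm across, 22 mm high, about 60 g, standing in the channel, its upper 12 mm above the walls (top 30 mm above the bench, polished). Origin: centre of underside, z up. At the start the four stand in a row, touching or within 1 mm, 40 to 80 mm short of the end stop.
- keeper (a joint): Keeper arm angle q, rad: 0 = fully shut, square across the rail against a small stop pin; grows as it opens, limit 2.5. Starts between 1.65 and 2.35. In the rail's axes the arm points from its pivot along (-sin q, -cos q): at 1.57 along the rail to the mouth, beyond that outward too. Stiff pivot: it stays where left; about 0.7 N at the thumb pin turns it. Shut, it lies 3 mm behind a row that is home.
- keeper_pin (a point): Middle of the keeper's upright thumb pin: black, ribbed, 12 mm in diameter, on the arm 58 mm from the pivot; this point is 42 mm above the bench, the pin's top 52 mm. Moves with the arm, which is flat steel 11 mm wide, 72 mm long from the pivot, from 20 to 28 mm above the bench: it passes over the walls but not over a mount, so a row that is not home blocks it.
- keeper_pivot (a point): On the keeper's upright pivot axis, 24 mm above the bench, beside the wall on the rail's +y side: at x = -46, y = +38 mm in the rail's frame. A round boss 17 mm in diameter carries the arm; the screw head on it reaches 32 mm above the bench.
- spare_mount: Bystander: a fifth, identical dark resin mount (40 mm across, 22 mm high) on the bench beside the rail. Origin at the centre of its underside. To be left alone.
- vial_1: Bystander: sample vial with a blue cap, 27 mm across, 66 mm high. Origin at the centre of its underside. To be left alone.
- stopper_1: Bystander: red rubber stopper, 30 mm across, 27 mm high. Origin at the centre of its underside. To be left alone.
- brass_weight: Bystander: brass weight with a knob, 31 mm across, 47 mm high. Origin at the centre of its underside. To be left alone.

How it is judged:
On the way, in this order (a step that is already met when the one before it is completed fails the run):
1. the row is home: all four mounts within 2.5 mm of their seated places against the end stop, flat in the channel, the keeper still open (x of mount_1 in the frame of rail above 0.1 m and y of mount_1 in the frame of rail between -0.004 and 0.004 m and z of each of mount_1, mount_2, mount_3, mount_4 in the frame of rail below 0.0115 m and angle between each of mount_1, mount_2, mount_3, mount_4's own z axis and vertical below 0.12 rad and x of mount_2 in the frame of rail above 0.06 m and y of mount_2 in the frame of rail between -0.004 and 0.004 m and x of mount_3 in the frame of rail above 0.02 m and y of mount_3 in the frame of rail between -0.004 and 0.004 m and x of mount_4 in the frame of rail above -0.02 m and y of mount_4 in the frame of rail between -0.004 and 0.004 m and value of joint keeper above 0.3 rad), for 0.2 s.
2. the keeper is shut across the rail behind the row (value of joint keeper below 0.06 rad), for 0.2 s.
At the end, for the whole second after the job is handed in: All four mounts lie flat in the channel within 4 mm of their seated places (row touching the end stop), at rest, and the keeper is shut to within 0.06 rad (x of mount_1 in the frame of rail above 0.0985 m and y of mount_1 in the frame of rail between -0.004 and 0.004 m and z of each of mount_1, mount_2, mount_3, mount_4 in the frame of rail below 0.0115 m and angle between each of mount_1, mount_2, mount_3, mount_4's own z axis and vertical below 0.12 rad and x of mount_2 in the frame of rail above 0.0585 m and y of mount_2 in the frame of rail between -0.004 and 0.004 m and x of mount_3 in the frame of rail above 0.0185 m and y of mount_3 in the frame of rail between -0.004 and 0.004 m and x of mount_4 in the frame of rail above -0.0215 m and y of mount_4 in the frame of rail between -0.004 and 0.004 m and value of joint keeper below 0.06 rad and linear speed of each of mount_1, mount_2, mount_3, mount_4 below 0.01 m/s).
It fails at once if a mount is lifted more than 8 mm off the channel floor or tipped by more than 0.35 rad (z of any of mount_1, mount_2, mount_3, mount_4 in the frame of rail above 0.016 m or angle between any of mount_1, mount_2, mount_3, mount_4's own z axis and vertical above 0.35 rad).
It fails at once if the robot touches a mount other than the rearmost (more than 0.5 N) (contact force between any of the fingers, the arm and mount_1 above 0.5 N or contact force between any of the fingers, the arm and mount_2 above 0.5 N or contact force between any of the fingers, the arm and mount_3 above 0.5 N).
It fails at once if another thing on the bench is shifted by more than 20 mm or knocked over (distance of any of spare_mount, vial_1, stopper_1, brass_weight from where it was at the start of the episode above 0.02 m or angle between any of spare_mount, vial_1, stopper_1, brass_weight's own z axis and vertical above 0.4 rad).
It also fails if it takes over 45 s, if anything falls off the work surface, if the arm or the gripper's body presses on something with over 40 N, if the wrist force passes 120 N, or if a joint passes its speed limit or range.

## Working session

There is one attempt and no reset: what is moved stays moved. The work goes in short steps, each a Python script; the robot and the scene stay as the last script left them, time stands still between calls to the robot, and variables do not carry over. Pictures are saved under pics/ and viewed, and the job is handed in when it is done.

```bash
ls; mkdir -p pics
python3 - <<'E'
from workcell import arm
import cv2
s=arm.get_state(); print(s['t'],s['position'],s['ee_rot'],s['finger_gap'])
for n in ["scene","side","wrist"]:
    m=arm.camera_model(n); print(n,{k:(v if not hasattr(v,'round') else v.round(3).tolist()) for k,v in m.items()})
    p,d=arm.grab_frame(n); cv2.imwrite(f"pics/{n}0.png",p[:,:,::-1])
    import numpy as np; np.save(f"pics/{n}0.npy",d)
E
```

```text
pics
0.0 [ 0.15912095 -0.60371369  0.24145011] [ 0.43194373  0.56071252 -0.43117488  0.55956617] 1.0006596975299946
scene {'fx': 480.1328837073498, 'fy': 480.1328837073498, 'cx': 249.8390834442364, 'cy': 188.70187918655986, 'k1': 0.004886998739381317, 'R': [[0.721, -0.693, -0.006], [-0.47, -0.482, -0.739], [0.51, 0.536, -0.673]], 't': [-0.328, 0.326, 1.443]}
side {'fx': 492.99472913531974, 'fy': 492.99472913531974, 'cx': 253.08394064898036, 'cy': 191.18375505081994, 'k1': -0.1536861747499004, 'R': [[-0.999, -0.054, 0.0], [-0.03, 0.549, -0.835], [0.045, -0.834, -0.55]], 't': [0.528, 0.017, 1.639]}
wrist {'fx': 312.4363847149886, 'fy': 312.4363847149886, 'cx': 252.76714523891923, 'cy': 193.89083132807912, 'k1': -0.017917354769742617, 'R': [[0.255, -0.967, -0.002], [-0.926, -0.244, 0.289], [-0.28, -0.072, -0.957]], 't': [-0.624, -0.037, 0.38]}
```

View pics/scene0.png

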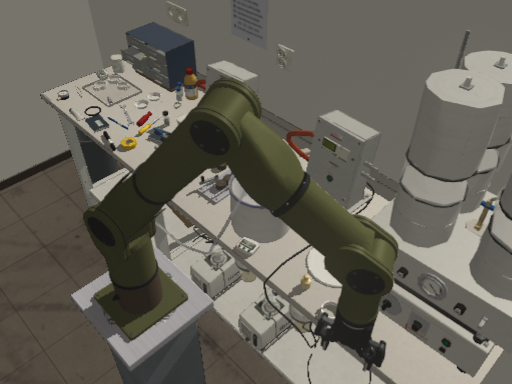

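View pics/side0.png

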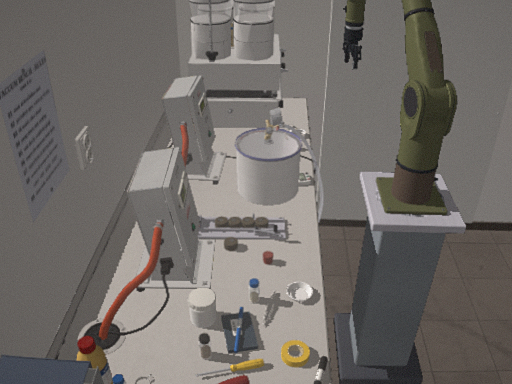

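View pics/wrist0.png

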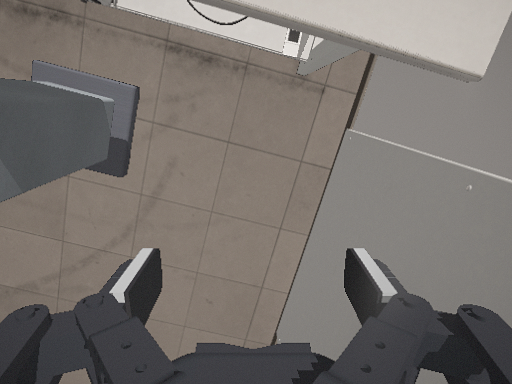

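```bash
cat > h.py <<'E'
import numpy as np, cv2
def load(n): return np.load(f"pics/{n}.npy")
def pix2ray(m,u,v):
    x=(np.asarray(u,float)-m['cx'])/m['fx']; y=(np.asarray(v,float)-m['cy'])/m['fy']
    a,b=x.copy() if hasattr(x,'copy') else x,y
    for _ in range(20):
        f=1+m['k1']*(a*a+b*b); a=x/f; b=y/f
    return np.stack([a,b,np.ones_like(a)],-1)
def onplane(m,u,v,z):
    r=pix2ray(m,u,v); R=np.array(m['R']);t=np.array(m['t'])
    c=-R.T@t; d=r@R
    s=(z-c[2])/d[...,2]
    return c+s[...,None]*d
def deproj(m,u,v,d):
    r=pix2ray(m,u,v)*np.asarray(d)[...,None]
    return (r-np.array(m['t']))@np.array(m['R'])
def proj(m,X):
    c=np.asarray(X)@np.array(m['R']).T+np.array(m['t']); a=c[...,0]/c[...,2]; b=c[...,1]/c[...,2]
    f=1+m['k1']*(a*a+b*b)
    return np.stack([m['fx']*a*f+m['cx'],m['fy']*b*f+m['cy']],-1)
E
python3 - <<'E'
from h import *
from workcell import arm
im=cv2.imread('pics/side0.png'); c=im[200:310,180:310]; cv2.imwrite('pics/side0z.png',cv2.resize(c,None,fx=5.4,fy=5.4,interpolation=cv2.INTER_CUBIC))
m=arm.camera_model('side'); d=load('side0')
for n,u,v in [('m',221,222),('m',234,222),('m',248,222),('m',262,222),('spare',231,242),('red',268,256),('vial',254,284),('potrim',268,145),('potfront',268,190),('box',195,120),('box2',175,200)]:
    print(n,deproj(m,u,v,d[v,u]).round(3))
vv,uu=np.mgrid[0:384,0:512]
X=deproj(m,uu,vv,d)
ok=d>0
import math
# pot, obstacles map: tall points on bench region
sel=ok&(X[...,2]>0.08)&(X[...,1]>-0.5)&(X[...,1]<0.5)&(X[...,0]>0.25)
P=X[sel]
H={}
for p in P:
    k=(int(p[0]//.05),int(p[1]//.05)); H[k]=max(H.get(k,0),p[2])
for i in range(5,24):
    print('%.2f'%(i*.05),' '.join('%4d'%(100*H.get((i,j),0)) for j in range(-10,10)))
E
```

```text
m [0.613 0.222 0.034]
m [0.575 0.209 0.026]
m [0.533 0.208 0.028]
m [0.491 0.21  0.031]
spare [0.576 0.296 0.02 ]
red [0.469 0.359 0.027]
vial [0.499 0.509 0.064]
potrim [ 0.482 -0.006  0.175]
potfront [0.478 0.083 0.062]
box [ 0.717 -0.036  0.243]
box2 [0.683 0.47  0.28 ]
0.25    0    0    0    0    0    0    0    0    0    0    0    0    0    0    0    0    0    0    0    0
0.30    0    0    0    0    0    0    0    0    0   16    0    0    0    0    0    0    0    0    0    0
0.35    0    0    0    0    0    0    0    0   18   21   18   17    0    0    0    0    0    0    0    0
0.40   28   28    0    0    0    0    0   17   27   26   18   17    0    0    0    0    0    0    0    0
0.45   52   30    0    0    0    0    0   17   27   26   26   27    0    0    0    0    0    0    0    0
0.50   53   53    0    0    0    0    0   18   18   18   18   17    0    0    0    0    0    0    0    0
0.55   53   53    0    0    0    0    0   17   17   18   17   17    0    0    0    0    0    0    0    0
0.60   53   51    0    0    0    0    0    0    0    0    0    0    0    0    0    0    0  
[... 468 characters left out ...]
    0    0    0    0    0    0    0    0    0    0    0    0    0    0
0.90   53   54   55   56   57   58   59   60   61   63   63   64   66   67   68   69   70   71   72   74
0.95   53   54   55   54   57   58   59   60   61   62   64   65   66   67   68   69   70   71   72   74
1.00    0    0    0    0    0    0    0    0    0    0    0    0    0    0    0    0    0    0    0    0
1.05    0    0    0    0    0    0    0    0    0    0    0    0    0    0    0    0    0    0    0    0
1.10    0    0    0    0    0    0    0    0    0    0    0    0    0    0    0    0    0    0    0    0
1.15    0    0    0    0    0    0    0    0    0    0    0    0    0    0    0    0    0    0    0    0
```

View pics/side0z.png

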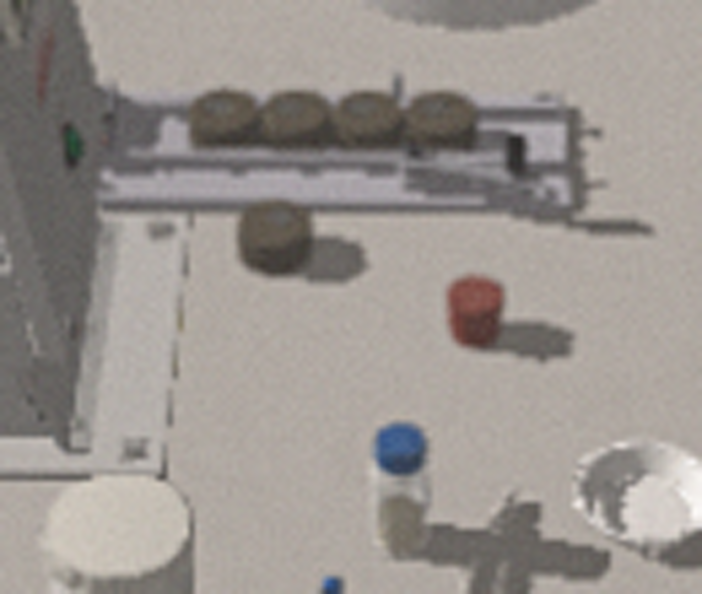

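```bash
cat >> h.py <<'E'
from scipy.spatial.transform import Rotation as Ro
def down(th):
    """tool pointing down, jaw axis (tool z) at azimuth th"""
    x=np.array([0,0,-1.]); z=np.array([np.cos(th),np.sin(th),0]); y=np.cross(z,x)
    return Ro.from_matrix(np.stack([x,y,z],1)).as_quat()
E
python3 - <<'E'
from h import *
from workcell import arm
s=arm.get_state(); Rt=Ro.from_quat(s['ee_rot']).as_matrix(); print(Rt.round(2))
m=arm.camera_model('wrist'); c=-np.array(m['R']).T@np.array(m['t']); print('cam in tool',(Rt.T@(c-s['position'])).round(3), 'fwd',(Rt.T@np.array(m['R'])[2]).round(2),'right',(Rt.T@np.array(m['R'])[0]).round(2))
for th in np.arange(-180,180,30):
  r=[]
  for p in [(0.5,0.21,0.3),(0.45,0.21,0.45),(0.42,0.22,0.023),(0.52,0.21,0.023)]:
    q=arm.inverse_kinematics(p,down(np.radians(th))); r.append(None if q is None else np.round(q,2).tolist())
  print(th,r)
E
```

```text
[[-0.    0.97  0.25]
 [ 0.    0.25 -0.97]
 [-1.   -0.   -0.  ]]
cam in tool [-0.132  0.074  0.   ] fwd [ 0.96 -0.29 -0.  ] right [ 0. -0.  1.]
-180 [[0.18, 0.77, -1.25, 1.71, 0.77, 1.25, 1.88], [0.21, 0.51, -1.25, 1.57, 0.49, 1.42, 2.07], [0.08, 1.28, -1.26, 2.12, 1.47, 1.16, 1.17], [0.15, 1.31, -1.26, 1.86, 1.39, 1.2, 1.51]]
-150 [[-0.97, 0.65, 0.88, 1.77, -0.58, 1.0, -2.49], [-1.18, 0.47, 1.1, 1.63, -0.43, 1.31, -2.64], [-0.65, 0.93, 0.12, 2.16, -0.99, 0.11, -2.22], [-0.71, 1.01, 0.43, 1.91, -0.96, 0.45, -2.17]]
-120 [[-0.42, 0.51, -0.1, 1.74, 0.06, 0.89, -2.64], [-0.83, 0.32, 0.45, 1.61, -0.15, 1.24, -2.45], [-0.62, 0.92, 0.06, 2.15, -0.65, 0.08, -2.03], [-0.72, 1.01, 0.45, 1.91, -0.98, 0.46, -1.63]]
-90 [[-0.33, 0.51, -0.25, 1.74, 0.15, 0.91, -2.21], [0.09, 0.42, -0.96, 1.57, 0.35, 1.34, -2.49], [-0.6, 0.92, 0.04, 2.15, -0.42, 0.08, -1.73], [-0.68, 1.0, 0.38, 1.91, -0.89, 0.42, -1.19]]
-60 [[-0.23, 0.53, -0.41, 1.73, 0.25, 0.93, -1.79], [0.14, 0.45, -1.06, 1.57, 0.4, 1.36, -2.01], [-0.6, 0.92, 0.03, 2.15, -0.32, 0.07, -1.3], [-0.63, 0.98, 0.29, 1.9, -0.73, 0.37, -0.81]]
-30 [[-0.
[... 583 characters left out ...]
1.15, -0.11], [0.23, 0.54, -1.3, 1.56, 0.52, 1.44, -0.06], [-0.63, 0.92, 0.09, 2.16, -0.84, 0.1, 1.31], [-0.47, 0.95, 0.0, 1.9, -0.01, 0.3, 0.59]]
90 [[0.16, 0.74, -1.19, 1.72, 0.73, 1.21, 0.35], [0.21, 0.52, -1.25, 1.57, 0.49, 1.42, 0.49], [-0.62, 0.92, 0.07, 2.15, -0.67, 0.09, 1.66], [-0.43, 0.95, -0.07, 1.89, 0.18, 0.31, 0.93]]
120 [[0.18, 0.77, -1.25, 1.71, 0.77, 1.25, 0.83], [0.21, 0.51, -1.25, 1.57, 0.49, 1.42, 1.02], [0.08, 1.28, -1.26, 2.12, 1.47, 1.16, 0.12], [0.15, 1.31, -1.26, 1.86, 1.39, 1.2, 0.46]]
150 [[0.18, 0.77, -1.25, 1.71, 0.77, 1.25, 1.36], [0.21, 0.51, -1.25, 1.57, 0.49, 1.42, 1.54], [0.08, 1.28, -1.26, 2.12, 1.47, 1.16, 0.65], [0.15, 1.31, -1.26, 1.86, 1.39, 1.2, 0.98]]
```

```bash
cat > p1.py <<'E'
from h import *
from workcell import arm
arm.move_to([0.12,-0.46,0.50], arm.get_state()['ee_rot'])
q=np.array(arm.get_state()['qpos']); print(q.round(2),arm.get_state()['t'])
q[0]-=1.36+0.4; q[2]=q[2]
arm.set_joints(q.tolist()); s=arm.get_state(); print(s['position'],s['qpos'].round(2) if hasattr(s['qpos'],'round') else s['qpos'],s['t'])
q=arm.inverse_kinematics([0.5,0.23,0.27],down(0)); print(np.round(q,2))
E
python3 p1.py
```

```text
[ 1.39  0.25 -0.24  1.53  0.06  1.37 -0.17] 1.2917
[0.42986069 0.2032242  0.49863665] [-0.37  0.25 -0.24  1.53  0.06  1.37 -0.17] 3.8833
[-0.43  0.55 -0.14  1.76  0.1   0.83 -0.62]
```

Run:
```python
from h import *
from workcell import arm
arm.move_to([0.5,0.23,0.27],down(0))
arm.clamp(20)
s=arm.get_state(); print(s['position'],s['t'],s['finger_gap'])
import pickle
m=arm.camera_model('wrist'); p,d=arm.grab_frame('wrist'); pickle.dump(m,open('pics/m1.pkl','wb'))
np.save('pics/wrist1.npy',d); cv2.imwrite('pics/wrist1.png',p[:,:,::-1])
cv2.imwrite('pics/wrist1z.png',cv2.resize(p[60:310,90:460,::-1],None,fx=2.16,fy=2.16,interpolation=cv2.INTER_CUBIC))
m=arm.camera_model('side'); p,d=arm.grab_frame('side'); np.save('pics/side1.npy',d); cv2.imwrite('pics/side1.png',p[:,:,::-1])
```

```text
[0.49998683 0.22999016 0.26993148] 5.6 0.0009134341316773075
```

View pics/wrist1z.png

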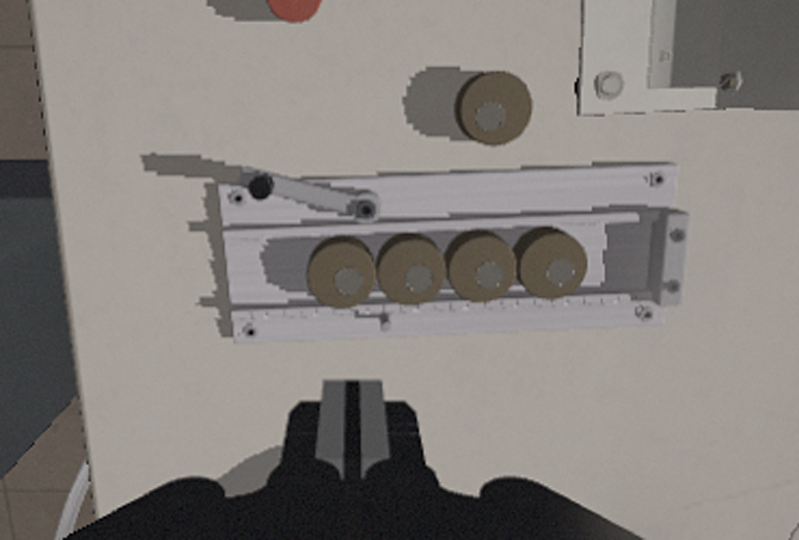

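View pics/side1.png

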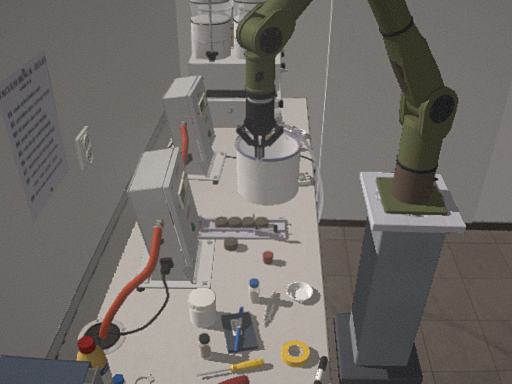

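Run:
```python
from h import *
import pickle
m=pickle.load(open('pics/m1.pkl','rb')); d=load('wrist1'); im=cv2.imread('pics/wrist1.png')
Z=lambda u,v:(90+u/2.16,60+v/2.16)
for n,u,v,z in [('c-+',217,185,.008),('c++',676,163,.008),('c+-',658,332,.008),('c--',233,343,.008),('pivot',366,209,.032),('pinTop',260,185,.052),('stopedge top',655,210,.028),('stopedge bot',653,303,.028)]:
    print(n,onplane(m,*[np.array(a) for a in Z(u,v)],z).round(4))
hsv=cv2.cvtColor(im,cv2.COLOR_BGR2HSV)
for u,v in [(330,260),(400,255),(470,255),(500,85)]:
    a,b=map(int,Z(u,v)); print(hsv[b,a])
msk=cv2.inRange(hsv,(8,60,40),(25,255,140))
cv2.imwrite('pics/msk.png',msk)
n,l,st,ce=cv2.connectedComponentsWithStats(msk)
for i in range(1,n):
    if st[i,4]>80: print(st[i],ce[i])
vv,uu=np.mgrid[0:384,0:512]; X=deproj(m,uu,vv,d)
for u,v in [(330,260),(495,95),(450,185),(450,370)]:
    a,b=map(int,Z(u,v)); print('depth z',X[b-2:b+3,a-2:a+3,2].mean().round(4))
```

```text
c-+ [0.4224 0.2479 0.008 ]
c++ [0.6892 0.2607 0.008 ]
c+- [0.6923 0.1562 0.008 ]
c-- [0.4267 0.1492 0.008 ]
pivot [0.5088 0.2379 0.032 ]
pinTop [0.4534 0.2541 0.052 ]
stopedge top [0.6713 0.2368 0.028 ]
stopedge bot [0.6773 0.1818 0.028 ]
[19 61 92]
[14 65 90]
[18 74 93]
[16 61 92]
[301  93  35  34 627] [319.29346093 109.38277512]
[ 264  165   98   36 1645] [311.4887538  182.07537994]
[233 170  31  32 548] [247.28467153 185.12591241]
[468 327  24  15  95] [480.81052632 334.46315789]
depth z 0.0304
depth z 0.0226
depth z 0.0085
depth z 0.0006
```

View pics/msk.png

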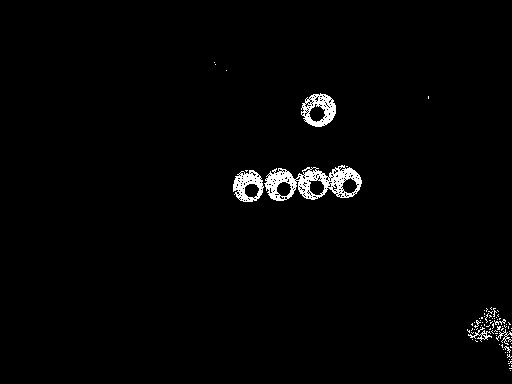

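Run:
```python
from h import *
import pickle
from scipy.optimize import least_squares
m=pickle.load(open('pics/m1.pkl','rb')); im=cv2.imread('pics/wrist1.png')
hsv=cv2.cvtColor(im,cv2.COLOR_BGR2HSV); msk=cv2.inRange(hsv,(5,45,40),(28,255,140))
msk=cv2.morphologyEx(msk,cv2.MORPH_CLOSE,np.ones((3,3)))
C=[]
for x0,x1 in [(231,264),(264,297),(297,329),(329,364)]:
    sub=np.zeros_like(msk); sub[160:206,x0:x1]=msk[160:206,x0:x1]
    c=max(cv2.findContours(sub,cv2.RETR_EXTERNAL,cv2.CHAIN_APPROX_NONE)[0],key=cv2.contourArea)
    P=onplane(m,c[:,0,0].astype(float),c[:,0,1].astype(float),.030)[:,:2]
    (cx,cy),r=cv2.minEnclosingCircle(P.astype(np.float32)*1000)
    f=least_squares(lambda p:np.hypot(P[:,0]-p[0],P[:,1]-p[1])-.0195,P.mean(0),loss='soft_l1',f_scale=.001).x
    print((cx,cy,r),f.round(4)); C.append(f)
C=np.array(C); print('gaps',np.hypot(*np.diff(C,axis=0).T)); k=np.polyfit(C[:,0],C[:,1],1); print('yaw row',np.arctan(k[0]),'y@0.55',np.polyval(k,.55))
Z=lambda u,v:(90+u/2.16,60+v/2.16)
obs=[(217,185,.008,-132,53),(676,163,.008,136,53),(658,332,.008,136,-47),(233,343,.008,-132,-47),(366,209,.032,-46,38)]
W=np.array([onplane(m,*[np.array(a) for a in Z(u,v)],z)[:2] for u,v,z,_,_ in obs]); L=np.array([[a,b] for *_,a,b in obs])/1000
f=lambda p:(np.stack([p[0]+np.cos(p[2])*L[:,0]-np.sin(p[2])*L[:,1],p[1]+np.sin(p[2])*L[:,0]+np.cos(p[2])*L[:,1]],1)-W).ravel()
s=least_squares(f,[.55,.2,.04]); print('rail',s.x.round(4),(s.fun*1000).round(1))
yaw=s.x[2]; R=np.array([[np.cos(yaw),-np.sin(yaw)],[np.sin(yaw),np.cos(yaw)]])
print('mounts in rail',((C-s.x[:2])@R).round(4)); 
pin=onplane(m,*[np.array(a) for a in Z(260,185)],.052)[:2]; print('pin rail',((pin-s.x[:2])@R).round(4))
dv=((pin-s.x[:2])@R)-np.array([-.046,.038]); print('q',np.arctan2(-dv[0],-dv[1]),np.hypot(*dv))
big=cv2.resize(im[130:235,160:420],None,fx=3,fy=3,interpolation=cv2.INTER_CUBIC); cv2.imwrite('pics/w1b.png',big)
```

```text
(494.4724426269531, 201.4580535888672, 21.21324348449707) [0.4948 0.2012]
(534.5908813476562, 203.4571533203125, 21.282970428466797) [0.5343 0.203 ]
(574.09228515625, 205.30154418945312, 21.62468719482422) [0.5743 0.2048]
(612.841064453125, 206.6297607421875, 22.428842544555664) [0.6138 0.2065]
gaps [0.03961445 0.04003767 0.03951767]
yaw row 0.044380894206422265 y@0.55 0.20371800491833275
rail [0.5558 0.2007 0.0365] [-0.4  0.9  0.6 -2.1  1.1  2.4 -1.  -0.3 -0.4 -1. ]
mounts in rail [[-0.061   0.0028]
 [-0.0214  0.0031]
 [ 0.0186  0.0035]
 [ 0.0581  0.0037]]
pin rail [-0.1004  0.0571]
q 1.9084890208873402 0.05769043797089105
```

View pics/w1b.png

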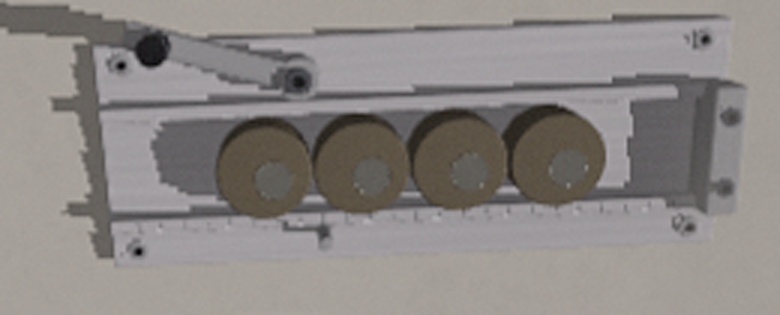

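```bash
cat >> h.py <<'E'
O=np.array([.5558,.2020]); YAW=.041
def rw(x,y,z):
    """rail (m) -> world"""
    c,s=np.cos(YAW),np.sin(YAW); return [O[0]+c*x-s*y,O[1]+s*x+c*y,z]
def wr(p):
    c,s=np.cos(YAW),np.sin(YAW); a,b=p[0]-O[0],p[1]-O[1]; return np.array([c*a+s*b,-s*a+c*b])
E
cat > p2.py <<'E'
from h import *
from workcell import arm
o=down(YAW)
arm.move_to(rw(-.122,0,.12),o)
arm.line_to(rw(-.122,0,.040),velocity=.12)
arm.line_to(rw(-.122,0,.025),velocity=.05)
s=arm.get_state(); print(s['t'],wr(s['position']),s['position'],np.round(s['ft_force'],2),np.round(s['qpos'],2))
p,d=arm.grab_frame('side'); cv2.imwrite('pics/side2.png',cv2.resize(p[180:290,180:320,::-1],None,fx=5,fy=5,interpolation=cv2.INTER_CUBIC))
p,d=arm.grab_frame('wrist'); cv2.imwrite('pics/wrist2.png',p[:,:,::-1])
E
python3 p2.py
```

```text
7.675 [-1.22225446e-01 -9.14583690e-05] [0.43368102 0.19689878 0.02471884] [ 0.04 -0.75  0.07] [-0.51  0.91 -0.02  2.15  0.21  0.09 -0.69]
```

View pics/side2.png

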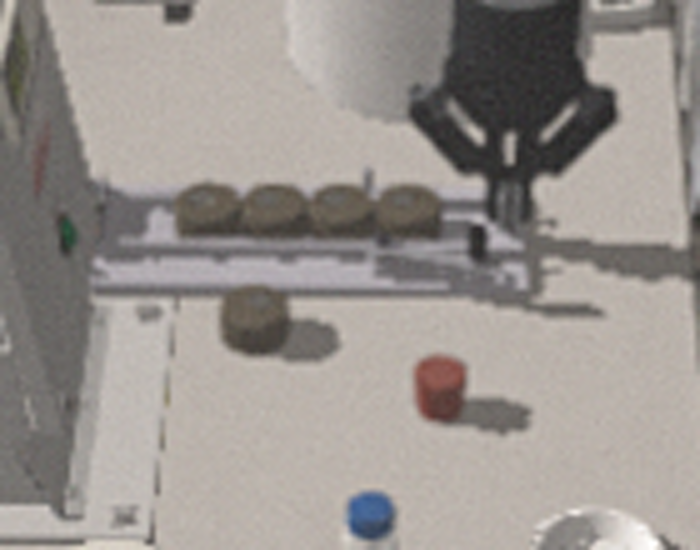

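View pics/wrist2.png

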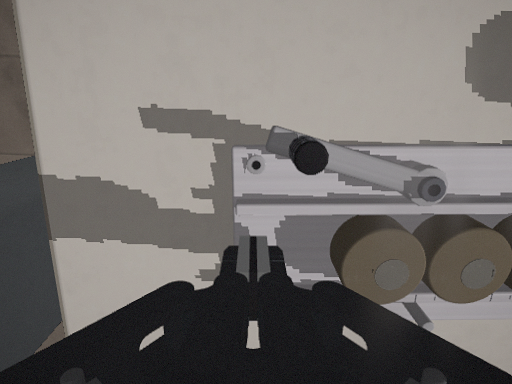

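```bash
cat > p3.py <<'E'
from h import *
from workcell import arm
f0=np.array(arm.get_state()['ft_force'])
x=-.122; contact=None
arm.line_to(rw(-.105,0,.025),velocity=.06); x=-.105
while x<-.040:
    step=.004 if x<-.066 else .0015
    x+=step
    arm.line_to(rw(x,0,.025),velocity=.04)
    s=arm.get_state(); f=np.array(s['ft_force'])-f0
    print(round(x,4),wr(s['position']).round(4),f.round(2),round(s['t'],2))
    if f[0]<-8: break
arm.dwell(.3); print(np.round(arm.get_state()['ft_force'],2),arm.get_state()['t'])
E
python3 p3.py
```

```text
-0.101 [-0.1009  0.    ] [ 1.03  0.88 -1.24] 8.46
-0.097 [-0.0967  0.    ] [-0.04  0.77 -0.93] 8.71
-0.093 [-0.0927 -0.    ] [ 0.6  -0.19 -0.58] 8.96
-0.089 [-0.0887 -0.    ] [-0.15 -0.57 -0.42] 9.21
-0.085 [-0.0845  0.    ] [ 0.15  0.52 -0.94] 9.46
-0.081 [-0.0804  0.0001] [ 0.99  0.26 -1.37] 9.71
-0.077 [-0.0764  0.0001] [ 0.8  -0.5  -0.88] 9.96
-0.073 [-0.0724  0.0001] [-0.28  0.44 -0.71] 10.21
-0.069 [-0.0684  0.    ] [ 0.35 -0.56 -0.82] 10.46
-0.065 [-0.0644  0.0001] [ 0.31  0.25 -0.11] 10.71
-0.0635 [-0.0634 -0.    ] [-1.28 -1.01  0.41] 10.96
-0.062 [-0.062 -0.   ] [-0.72  0.22  0.12] 11.21
-0.0605 [-0.0603  0.    ] [-0.91 -0.35  0.83] 11.46
-0.059 [-0.0587  0.    ] [-1.14  0.54 -0.64] 11.71
-0.0575 [-0.0572  0.    ] [-0.93 -0.26 -0.12] 11.96
-0.056 [-0.0557  0.    ] [-0.07  0.74 -0.06] 12.21
-0.0545 [-0.0542 -0.    ] [-1.09  0.12 -0.21] 12.46
-0.053 [-0.0528  0.    ] [-0.88 -0.62  0.39] 12.71
-0.0515 [-0.0513  0.    ] [-0.61  0.3   0.08] 12.96
-0.05 [-0.051  -0.0001] [-4.08 -0.48  1.31] 13.21
-0.0485 [-0.0507 -0.0001] [-5.65 -0.09  3.67] 13.46
-0.047 [-0.0506 -0.0002] [-8.5 -0.5  6.2] 13.71
[-9.2   0.75  6.64] 14.0083
```

Run:
```python
from h import *
from workcell import arm
import pickle
arm.line_to(rw(-.09,0,.025),velocity=.08)
arm.line_to(rw(-.09,0,.11),velocity=.15)
arm.line_to(rw(-.06,.04,.22),velocity=.25)
arm.dwell(.1)
m=arm.camera_model('wrist'); p,d=arm.grab_frame('wrist'); pickle.dump(m,open('pics/m3.pkl','wb')); cv2.imwrite('pics/wrist3.png',p[:,:,::-1])
cv2.imwrite('pics/wrist3z.png',cv2.resize(p[90:290,150:480,::-1],None,fx=2.4,fy=2.4,interpolation=cv2.INTER_CUBIC))
s=arm.get_state(); print(s['t'],s['position'],np.round(s['qpos'],2))
for pt in [rw(-.04,0,.03),rw(.1205-.0005,0,.028),rw(-.1,.057,.052)]: print(pt, proj(m,np.array(pt)).round(1))
```

```text
16.1917 [0.49272247 0.23800486 0.21793768] [-0.44  0.62 -0.16  1.83  0.14  0.71 -0.63]
[np.float64(0.5158336152906622), np.float64(0.20036045943471617), 0.03] [272.9 206.7]
[np.float64(0.6756991541280133), np.float64(0.20691862169585157), 0.028] [419.  206.1]
[np.float64(0.453547692921126), np.float64(0.2548532467975967), 0.052] [213.  158.5]
```

View pics/wrist3z.png

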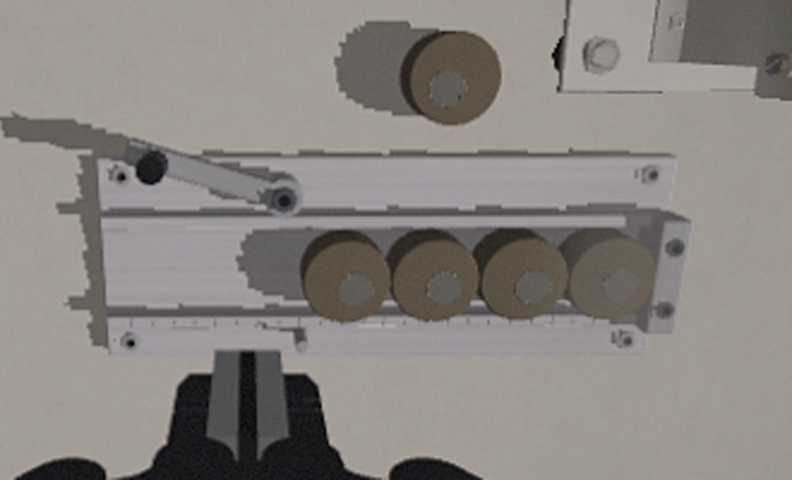

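Run:
```python
from h import *
import pickle
m=pickle.load(open('pics/m3.pkl','rb'))
Z=lambda u,v:[np.array(150+u/2.4),np.array(90+v/2.4)]
A=lambda u,v,z:onplane(m,*Z(u,v),z)[:2]
piv=A(285,201,.032); pin=A(150,166,.052); print('piv',piv,wr(piv),'pin',pin,wr(pin))
dv=wr(pin)-wr(piv); print('q',np.arctan2(-dv[0],-dv[1]),np.hypot(*dv))
for n,a in [('c-+',(98,156,.008)),('c++',(676,154,.008)),('c--',(109,354,.008)),('c+-',(643,352,.008)),('rear4',(303,275,.03)),('stopedge',(655,230,.028)),('stop right',(689,222,.028))]: print(n,A(*a).round(4),wr(A(*a)).round(4))
```

```text
piv [0.50922117 0.23726565] [-0.0450942   0.03714521] pin [0.45304743 0.25415884] [-0.10052831  0.05632668]
q 1.9039237533665103 0.05865892292484072
c-+ [0.4235 0.2493] [-0.1302  0.0527]
c++ [0.6894 0.2613] [0.1359 0.0538]
c-- [0.4272 0.1499] [-0.1306 -0.0468]
c+- [0.6935 0.1619] [ 0.136  -0.0457]
rear4 [0.5193 0.203 ] [-0.0364  0.0025]
stopedge [0.6754 0.2299] [0.1206 0.023 ]
stop right [0.6899 0.2343] [0.1353 0.0267]
```

```bash
cat >> h.py <<'E'
P=np.array([.5089,.2373])
def keeper(q,off,z):
    pin=.058*np.array([-np.sin(q),-np.cos(q)]); b=np.array([-np.cos(q),np.sin(q)])
    v=pin+b*off; c,s=np.cos(YAW),np.sin(YAW)
    return [P[0]+c*v[0]-s*v[1],P[1]+s*v[0]+c*v[1],z], down(np.pi/2-q+YAW)
E
cat > p4.py <<'E'
from h import *
from workcell import arm
q0=1.91
p,o=keeper(q0,.032,.12); arm.move_to(p,o)
p[2]=.047; arm.line_to(p,velocity=.12)
s=arm.get_state(); f0=np.array(s['ft_force']); print(s['t'],s['position'],np.round(s['qpos'],2),f0.round(2))
p,d=arm.grab_frame('wrist'); cv2.imwrite('pics/wrist4.png',p[:,:,::-1])
p,d=arm.grab_frame('side'); cv2.imwrite('pics/side4.png',cv2.resize(p[180:290,180:320,::-1],None,fx=5,fy=5,interpolation=cv2.INTER_CUBIC))
E
python3 p4.py
```

```text
17.4833 [0.46370293 0.28491774 0.04781226] [-0.62  0.89 -0.03  1.94  0.08  0.3  -1.02] [-0.51  0.5   1.48]
```

View pics/wrist4.png

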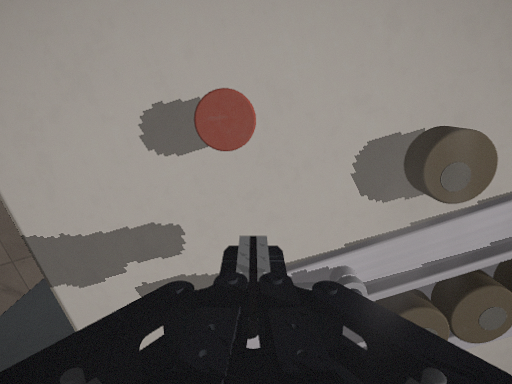

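View pics/side4.png

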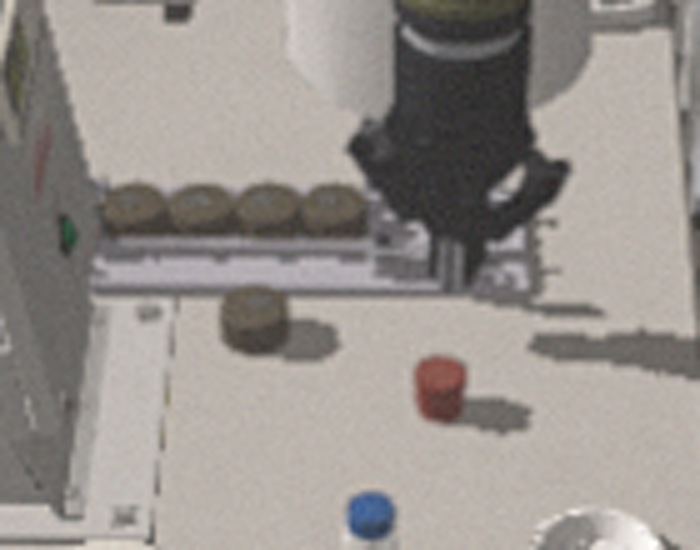

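```bash
cat > p5.py <<'E'
from h import *
from workcell import arm
f0=np.array(arm.get_state()['ft_force'])
q=1.91
p,o=keeper(q,.0175,.047); arm.line_to(p,velocity=.05)
while q>-.25:
    q-= .15 if q>.25 else .03
    p,o=keeper(q,.017,.047)
    arm.line_to(p,rot=o,velocity=.05)
    s=arm.get_state(); f=np.array(s['ft_force'])-f0
    err=np.hypot(*(s['position'][:2]-np.array(p[:2])))
    print(round(q,3),wr(s['position']).round(4),f.round(2),round(err*1000,1),round(s['t'],2))
    if np.hypot(*f[:2])>(8 if q<.3 else 10): break
arm.dwell(.3); print(np.round(arm.get_state()['ft_force'],2))
E
python3 p5.py
```

```text
1.76 [-0.099  0.065] [ 0.87  0.18 -0.27] 0.2 18.37
1.61 [-0.1025  0.0567] [ 0.4   0.69 -0.46] 0.3 18.7
1.46 [-0.1048  0.0479] [ 0.15  0.55 -0.29] 0.3 19.03
1.31 [-0.1057  0.0389] [ 1.36  0.78 -0.06] 0.3 19.37
1.16 [-0.1053  0.0299] [ 0.67  1.13 -0.03] 0.3 19.7
1.01 [-0.1035  0.021 ] [0.15 0.99 0.  ] 0.3 20.03
0.86 [-0.1005  0.0125] [ 0.42  0.51 -0.67] 0.3 20.37
0.71 [-0.0962  0.0046] [ 0.56  0.97 -0.36] 0.3 20.7
0.56 [-0.0908 -0.0026] [ 0.35  0.87 -0.8 ] 0.4 21.03
0.41 [-0.0844 -0.0089] [-0.63  0.87 -0.39] 0.4 21.37
0.26 [-0.0771 -0.0141] [ 0.25  0.02 -0.58] 0.5 21.7
0.11 [-0.069  -0.0182] [0.19 0.39 0.09] 0.5 22.03
0.08 [-0.0673 -0.019 ] [ 0.47  0.23 -0.29] 0.4 22.28
0.05 [-0.0655 -0.0199] [-0.38  0.44  0.42] 0.2 22.53
0.02 [-0.0636 -0.0205] [-0.34  0.39 -0.45] 0.0 22.78
-0.01 [-0.063  -0.0208] [-3.36  0.83  0.69] 1.2 23.03
-0.04 [-0.0628 -0.0212] [-7.06  1.14  2.54] 2.7 23.28
-0.07 [-0.0626 -0.0216] [-10.27   0.84   6.04] 4.3 23.53
[-9.95  0.62  5.34]
```

Run:
```python
from h import *
from workcell import arm
import pickle
arm.line_to(rw(-.095,-.02,.047),velocity=.06)
arm.line_to(rw(-.095,-.02,.13),velocity=.15)
arm.move_to(rw(-.06,.04,.22),down(YAW))
arm.dwell(.1)
m=arm.camera_model('wrist'); p,d=arm.grab_frame('wrist'); pickle.dump(m,open('pics/m6.pkl','wb'))
cv2.imwrite('pics/wrist6z.png',cv2.resize(p[90:290,150:480,::-1],None,fx=2.4,fy=2.4,interpolation=cv2.INTER_CUBIC))
p,d=arm.grab_frame('side'); cv2.imwrite('pics/side6.png',cv2.resize(p[180:310,180:320,::-1],None,fx=4.5,fy=4.5,interpolation=cv2.INTER_CUBIC))
s=arm.get_state(); print(s['t'],s['position'])
```

```text
26.5417 [0.49390915 0.23880783 0.21932287]
```

View pics/wrist6z.png

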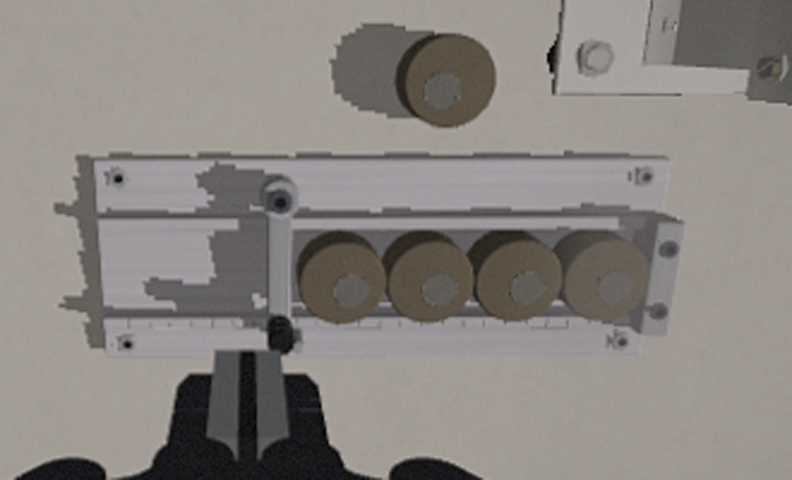

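View pics/side6.png

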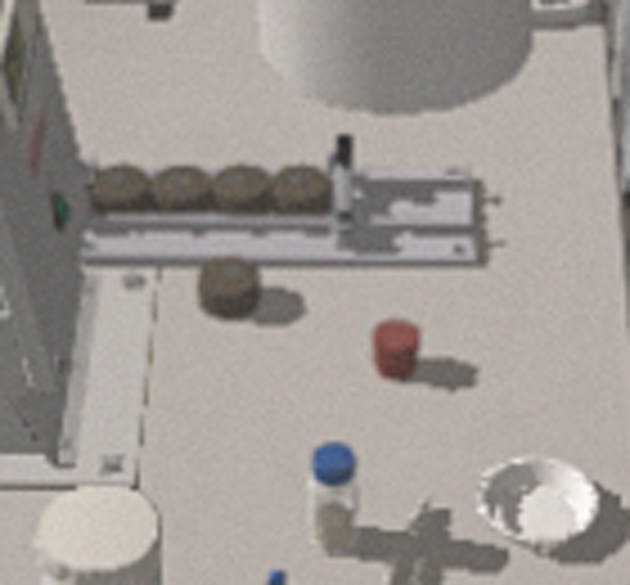

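Run:
```python
from h import *
import pickle
m=pickle.load(open('pics/m6.pkl','rb'))
A=lambda u,v,z:wr(onplane(m,np.array(150+u/2.4),np.array(90+v/2.4),z)[:2])
piv=A(280,201,.032); pin=A(283,328,.052); dv=pin-piv; print(piv,pin,'q',np.arctan2(-dv[0],-dv[1]),np.hypot(*dv))
a,b=A(279,220,.028),A(280.5,305,.028); dv=b-a; print('arm q',np.arctan2(-dv[0],-dv[1]))
print('rear4',A(298,275,.03),'stop',A(650,230,.028))
```

```text
[-0.04554304  0.03791543] [-0.04440168 -0.01346991] q -0.02220813573084302 0.051398016259851555
arm q -0.029915481598467693
rear4 [-0.03685784  0.00312841] stop [0.12102505 0.02381863]
```

Keeper measures square (q ≈ 0 within measurement error) and the row is at the stop, so I'm handing in.

```bash
python3 -c "
from workcell import arm
arm.hand_in(); print(arm.get_state()['t'])"
```

```text
the job is handed in; nothing more can be done
the job is handed in; nothing more can be done
```

The row is home against the end stop, the keeper is shut behind it, and the job is handed in. No verdict was reported.

**Row:** I pushed only the rearmost mount with the closed fingertips. The row slid about 40 mm at around 1 N, then the fingers stalled and the force rose to about 9 N. The wrist picture taken after that shows all four mounts touching each other, with the foremost on the stop.

**Keeper:** I swung it from about 1.91 rad with the fingertips behind the thumb pin. It stalled at about 0 rad, where the force rose to about 10 N.

**Last checks:**
- The final wrist picture gives a keeper angle of −0.02 to −0.03 rad. That is slightly past shut, which is measurement error.
- The other things in view (spare mount, vial, stopper) look unmoved. I never identified the brass weight in a picture, so I did not check it directly.
- The clock stood at 26.5 s just before I handed in, against the 45 s limit.

**One disagreement:** the picture puts the row's rear edge at about −37 mm, where −40 mm is expected, while the stop face read 121 mm against an expected 120 mm. I put this down to edge and calibration error, because the row showed no gaps and the push had stalled firmly.

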